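# Change over the titration bench

### The arm

A 7-joint arm with a two-finger parallel gripper is mounted at the origin on the work surface. World frame = base frame: x ahead of the robot, y to its left, z up, the work surface at z = 0. Lengths are in mm, angles in rad, forces in N, time in s.
With the tool pointing down it reaches from about 400 to 850 mm from the base axis. Payload 4.4 kg.
Tool frame: the origin (TCP) lies at the very end of the fingers, on their centre line; the grasp point (between the pads) lies 19 mm behind it; z points along the fingers, y is the line along which they close (so a half turn about z gives the same grasp; the last joint's range is limited). The gripper opens to 94 mm and grips with 3 to 60 N. Pads are 16 mm wide; open, the fingers measure 119 mm over their backs; the gripper's body (75 mm by 177 mm) begins 78 mm behind the grasp point.
Start: joints at [1.218, 0.628, 0.038, 1.517, -0.027, 0.996, -0.02], TCP at [183.903, -623.456, 205.478] pointing down, gripper open.
Joint ranges: [-3.06, 3.06], [-0.37, 2.12], [-1.25, 1.32], [0.18, 2.47], [-1.1, 4.24], [0.23, 1.98], [-2.94, 2.94]. Speed limits (rad/s): [2.57, 2.57, 3.14, 3.14, 3.14, 3.14, 3.14].

### API

Orientations are given as a unit quaternion [x, y, z, w].
In Python, from rig import robot gives the robot as it stands. Calls block until the motion is done:
- robot.move_pose(position, orientation): joint-space move of the TCP to a pose.
- robot.line_to(position, attitude=None, rate=150, threshold=None): straight line of the TCP; attitude=None keeps the orientation; rate is the mean speed in mm/s. With threshold (N) it stops when the force on the tool has changed by that much, and returns True; else False.
- robot.goto_joints(angles): joint-space move.
- robot.open_gripper() and robot.grab(strength=None): open the fingers fully, or close them until they stop; strength is the grip in N (None keeps the last).
- robot.sleep(seconds).
- robot.ik(position, orientation): joint angles nearest the present ones, or None.
- robot.get_state(): the state.
- robot.capture(name): name is "scene" or "top" or "wrist"; returns a dict with "image" (400x640x3 uint8, red, green, blue), "fx", "fy", "cx", "cy" (pixels), "R" (3x3) and "t" (3): a world point X has camera coordinates R X + t. Camera axes: x right, y down, z forward; pixel columns grow to the right and rows downward; lengths in mm; the calibration is good to about 2 mm. A picture is of the moment at which its call begins. There is no depth.
A pose or a line that the arm cannot do raises robot.Unreachable and nothing moves.
- robot.sign_off(): hands the job in; it is judged then, once.
The state is a dict: "time_s": time; "joint_positions": joint angles; "dq": joint speeds; "joint_efforts": joint torques, N m; "tcp_pos": TCP position; "ee_rot": TCP orientation; "wrist_force": force on the tool from outside, world axes, zero at the start; "ft_torque": the same for the moment, N m; "opening": finger opening in mm; "finger_force": force on a finger pad.
Only numpy, scipy, OpenCV 4.12 (cv2) and the standard library are available. Lean on these libraries where they do the work, as an engineer would, in place of code of your own. Each camera call takes 0.05 s, during which the arm holds its last target. There are 200 camera calls.

### The job

The weighing is finished, so change over the three amber glass vessels: the conical flask belongs in the middle of the square white tile, the square bottle with the screw cap in the middle of the round cork mat, and the long-necked volumetric flask in the middle of the balance pan. Each now stands on a place that another one needs, so park one of them in the empty enamel tray on the way and let go of it there. Set each down gently and upright, and do not move the wash bottle, the mortar or the small weighing bottle.

Things in the scene. Friction and masses are not known exactly. Their poses are not given: they have to be found in the camera images.
- conical_mid (a point): Conical (Erlenmeyer) flask, amber glass, loose, about 0.12 kg, 116 mm tall. Round base 64 mm across, a cone narrowing to the neck at 72 mm height; straight round neck 28 mm across from 72 to 104 mm above its base, then a rim 33 mm across to 108 mm and a dark rubber stopper 25 mm across to the top. Point: on its axis, half-way up, 58 mm above its base; z is its own up. Starts on the balance pan.
- bottle_mid (a point): Square amber glass bottle, loose, about 0.2 kg, 108 mm tall. Body 52 x 52 mm and 72 mm high, then a short neck and a black round screw cap 36 mm across from 78 to 108 mm above its base. Point: on its axis, half-way up, 54 mm above its base; x and y are square to its flat sides, z its own up. Starts on the white tile.
- volumetric_mid (a point): Volumetric flask, amber glass, loose, about 0.15 kg, 165 mm tall: pear-shaped belly 64 mm across at most (flat foot 44 mm across), long straight round neck 17 mm across from 72 to 148 mm above its base, dark stopper 20 mm across on top. Point: on its axis, half-way up, 82.5 mm above its base; z its own up. Starts on the cork mat. (Two far larger amber flasks stand away at the side of the bench: not part of the job.)
- tile_top (a point): Square white ceramic tile, 110 x 110 mm, 8 mm thick, fixed to the bench. Point: centre of its top face; z up, x and y along its edges.
- cork_top (a point): Round cork mat, 110 mm across, 10 mm thick, fixed to the bench. Point: centre of its top face; z up.
- balance_pan (a point): Round steel pan, 114 mm across, of a white laboratory balance fixed to the bench (body 190 x 150 mm, 36 mm high; a dark display on the side towards the robot). Point: centre of the pan's top face, 48 mm above the bench; x points away from the display, z up. The pan does not give way.
- tray_floor (a point): Empty white enamel tray with a blue rim, 130 x 160 mm outside (x, y), rim 4 mm thick and 16 mm above the bench, fixed to the bench: the free spot. (A larger one with glassware in it stands at the back of the bench.) Point: centre of its inner floor, 5 mm above the bench; z up.
- washbottle_mid (a point): Bystander: white round wash bottle with blue cap and bent spout, 62 mm across, 135 mm tall to the spout, loose, towards the back of the bench. Point: on its axis, 60 mm above the bench.
- mortar_mid (a point): Bystander: white porcelain mortar with its pestle, 88 mm across, 50 mm high (pestle to 75 mm), loose, towards the back of the bench. Point: on its axis, 25 mm above the bench.
- weighing_mid (a point): Bystander: small clear glass weighing bottle with lid, 48 mm across, 51 mm high, loose, in front of the wooden pipette rack. Point: on its axis, half-way up.
There are look-alikes about, which are no part of the job. Leave any green or turquoise look-alike of the part that bears bottle_mid alone.

How it is judged (in metres and radians):
On the way:
1. one of the three vessels stands upright in the empty enamel tray, released (((horizontal distance between conical_mid and tray_floor below 0.06 m and z of conical_mid in the frame of tray_floor between 0.052 and 0.064 m and angle between conical_mid's own z axis and vertical below 0.1 rad and linear speed of conical below 0.02 m/s and contact force between the fingers and conical below 0.2 N) or (horizontal distance between bottle_mid and tray_floor below 0.06 m and z of bottle_mid in the frame of tray_floor between 0.048 and 0.06 m and angle between bottle_mid's own z axis and vertical below 0.1 rad and linear speed of bottle below 0.02 m/s and contact force between the fingers and bottle below 0.2 N) or (horizontal distance between volumetric_mid and tray_floor below 0.06 m and z of volumetric_mid in the frame of tray_floor between 0.0765 and 0.0885 m and angle between volumetric_mid's own z axis and vertical below 0.1 rad and linear speed of volumetric below 0.02 m/s and contact force between the fingers and volumetric below 0.2 N))), for 0.2 s.
At the end, for the whole second after the job is handed in: The conical flask stands on the white tile, the square bottle on the cork mat and the volumetric flask on the balance pan, each within 15 mm of the middle, resting on it upright (within 0.1 rad), released and at rest; on the way one of them has stood released in the tray (horizontal distance between conical_mid and tile_top below 0.015 m and z of conical_mid in the frame of tile_top between 0.052 and 0.064 m and angle between each of conical_mid, bottle_mid, volumetric_mid's own z axis and vertical below 0.1 rad and linear speed of each of conical, bottle, volumetric below 0.02 m/s and contact force between the fingers and conical below 0.2 N and horizontal distance between bottle_mid and cork_top below 0.015 m and z of bottle_mid in the frame of cork_top between 0.048 and 0.06 m and contact force between the fingers and bottle below 0.2 N and horizontal distance between volumetric_mid and balance_pan below 0.015 m and z of volumetric_mid in the frame of balance_pan between 0.0765 and 0.0885 m and contact force between the fingers and volumetric below 0.2 N); the robot touches nothing.
It fails at once if a vessel is tipped over (leans more than 0.6 rad) (angle between any of conical_mid, bottle_mid, volumetric_mid's own z axis and vertical above 0.6 rad).
It fails at once if a vessel is dropped (falls from more than about 2 cm) or slammed down (over 80 N on its stand) ((contact force between the fingers and conical below 0.1 N and linear speed of conical above 0.6 m/s) or (contact force between the fingers and bottle below 0.1 N and linear speed of bottle above 0.6 m/s) or (contact force between the fingers and volumetric below 0.1 N and linear speed of volumetric above 0.6 m/s) or contact force between any of conical, bottle, volumetric and tile above 80 N or contact force between any of conical, bottle, volumetric and corkmat above 80 N or contact force between any of conical, bottle, volumetric and balance above 80 N or contact force between any of conical, bottle, volumetric and tray above 80 N).
It fails at once if the wash bottle, mortar or weighing bottle is moved (over 25 mm) (distance of any of washbottle_mid, mortar_mid, weighing_mid from where it was at the start of the episode above 0.025 m).
It also fails if it takes over 128 s, if anything falls off the work surface, if the arm or the gripper's body presses on something with over 40 N, if the wrist force passes 120 N, or if a joint passes its speed limit or range.

## Working session

There is one attempt and no reset: what is moved stays moved. The work goes in short steps, each a Python script; the robot and the scene stay as the last script left them, time stands still between calls to the robot, and variables do not carry over. Pictures are saved under pics/ and viewed, at most 14 in all, crops included, and the job is handed in when it is done.

```bash
ls; mkdir -p pics
python3 - <<'E'
from rig import robot
import cv2, numpy as np, pickle
d={}
for n in ("scene","top"):
    c=robot.capture(n); d[n]=c
    cv2.imwrite(f"pics/{n}0.png",c["image"][:,:,::-1])
    print(n,c["fx"],c["cx"],c["cy"],np.round(c["R"],3).tolist(),np.round(c["t"],1), "campos",np.round(-np.array(c["R"]).T@np.array(c["t"])))
pickle.dump(d,open("d0.pkl","wb"))
print(robot.get_state())
E
```

```text
pics
scene 426.73578878913236 317.368594160197 200.4945875330067 [[0.68, 0.733, 0.015], [0.418, -0.371, -0.829], [-0.602, 0.57, -0.559]] [-392.3 -176.5 1636.2] campos [1326. -710.  774.]
top 393.52895312302775 318.50686752470244 195.35507422411575 [[-0.0, -1.0, 0.019], [-0.999, -0.0, -0.038], [0.038, -0.019, -0.999]] [ -13.   579.2 1016.7] campos [ 541.    7. 1038.]
{'time_s': 0.1, 'joint_positions': array([ 1.21816887,  0.6292231 ,  0.03845122,  1.51822987, -0.02699427,
        0.9962722 , -0.02002656]), 'dq': array([-0.0003397 , -0.00199771,  0.00020182, -0.00276342, -0.00040736,
       -0.00025579,  0.00133046]), 'joint_efforts': array([ 1.83667165e-03, -5.50793338e+01,  1.14664793e+00, -1.87115335e+01,
       -5.22571779e-02,  1.92368939e-02,  2.44713647e-05]), 'tcp_pos': array([ 183.75621517, -622.89312519,  204.67816261]), 'ee_rot': array([ 9.89735530e-01,  1.42908816e-01, -1.26252617e-04, -7.97281767e-04]), 'wrist_force': array([-0.06595261,  0.10214748, -0.13690451]), 'ft_torque': array([-0.01752884, -0.01314566, -0.038374  ]), 'finger_force': 0.0, 'opening': 94.12563715229135}
```

View pics/scene0.png

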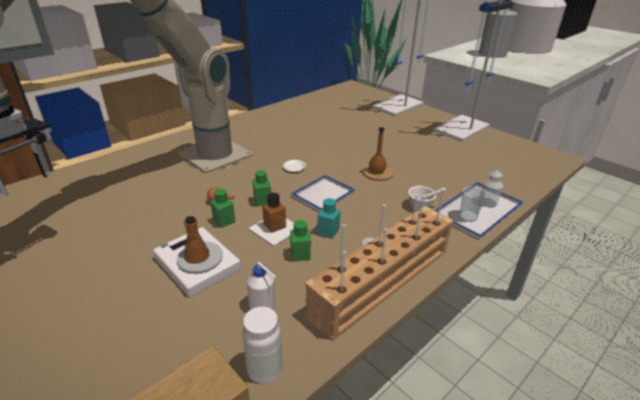

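View pics/top0.png

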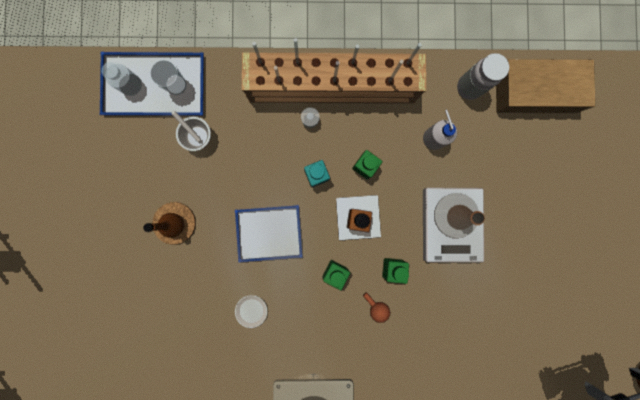

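The scene view shows the conical flask on the balance at (197,245), the square amber bottle on the tile at (274,213) and the volumetric flask on the cork at (378,155). In the top view they are at (465,215), (361,220) and (172,226), and the empty tray is at (269,234).

Things that could be mistaken for the targets, by top-view pixel:
- **Bottle:** green at (368,164), (337,275) and (397,271), teal at (317,173). The amber one at (361,220) with a black cap is the target.
- **Flasks:** the small red-brown bulb at (380,310) is not a target.
- **Tray:** the large one at (153,84) is full. The empty one is at (269,234).
- **Mat:** the white dish at (251,311) is not a place.

```bash
cat > h.py <<'E'
import cv2, numpy as np
def ray(c,p):
    R=np.array(c["R"]);t=np.array(c["t"])
    d=R.T@np.array([(p[0]-c["cx"])/c["fx"],(p[1]-c["cy"])/c["fy"],1.]); return -R.T@t,d/np.linalg.norm(d)
def plane(c,p,z):
    o,d=ray(c,p); return o+d*(z-o[2])/d[2]
def tri(obs):
    A=np.zeros((3,3));b=np.zeros(3);L=[ray(*o) for o in obs]
    for o,d in L:
        P=np.eye(3)-np.outer(d,d);A+=P;b+=P@o
    X=np.linalg.solve(A,b); return X,max(np.linalg.norm(np.cross(X-o,d)) for o,d in L)
def proj(c,X):
    q=np.array(c["R"])@np.array(X)+np.array(c["t"]);return np.array([c["cx"]+c["fx"]*q[0]/q[2],c["cy"]+c["fy"]*q[1]/q[2]])
def blob(m,near=None,minarea=8):
    """contours of mask, the one nearest 'near' (or the largest)"""
    cs=[c for c in cv2.findContours(m.astype(np.uint8),cv2.RETR_EXTERNAL,cv2.CHAIN_APPROX_NONE)[0] if cv2.contourArea(c)>=minarea]
    if near is None: return max(cs,key=cv2.contourArea)
    return max(cs,key=lambda c:cv2.pointPolygonTest(c,tuple(map(float,near)),True))
def cen(c):
    m=cv2.moments(c);return np.array([m["m10"]/m["m00"],m["m01"]/m["m00"]])
E
python3 - <<'E'
import pickle,cv2,numpy as np
from h import *
d=pickle.load(open("d0.pkl","rb"));T,S=d["top"],d["scene"]
V={k:d[k]["image"].max(2).astype(int) for k in d}
hsv={k:cv2.cvtColor(d[k]["image"],cv2.COLOR_RGB2HSV) for k in d}
# dark stoppers / cap in both views
for n,pt,ps in (("conical",(478,218),(191,221)),("bottle",(362,221),(273,200)),("vol",(149,227),(381,131))):
    o=[]
    for k,p in (("top",pt),("scene",ps)):
        b=blob(V[k]<60,p,3); o.append((d[k],cen(b))); print(n,k,cen(b).round(1),cv2.boundingRect(b))
    print("   tri",[np.round(x,1) for x in tri(o)])
# places: tile and tray quads, pan ellipse
for n,k,p in (("tile","top",(345,230)),("tray","top",(269,234)),("tile","scene",(268,234)),("tray","scene",(323,192))):
    m=(hsv[k][...,1]<60)&(hsv[k][...,2]>110); b=blob(m,p,20); b=cv2.convexHull(b)
    r=cv2.minAreaRect(b); print(n,k,np.round(r[0],1),np.round(r[1],1),r[2], cv2.approxPolyDP(b,6,True)[:,0].tolist())
print("cork/bench hsv",hsv["top"][210,174],hsv["top"][238,180],hsv["top"][260,180],"pan",hsv["top"][205,450],hsv["top"][192,470])
a=cv2.resize(T["image"][140:300,130:500],None,fx=2.1,fy=2.1,interpolation=cv2.INTER_CUBIC)
b=cv2.resize(S["image"][110:300,140:440],None,fx=1.3,fy=1.3,interpolation=cv2.INTER_CUBIC)
o=np.zeros((a.shape[0]+b.shape[0],a.shape[1],3),np.uint8);o[:a.shape[0]]=a;o[a.shape[0]:,:b.shape[1]]=b
cv2.imwrite("pics/crop1.png",o[...,::-1]);print(o.shape)
E
```

```text
conical top [478.1 217.5] (473, 213, 11, 10)
conical scene [189.9 219.8] (186, 217, 9, 7)
   tri [array([ 523.6, -368.9,  160.6]), np.float64(0.7)]
bottle top [361.6 220.5] (354, 214, 16, 14)
bottle scene [272.6 199.8] (267, 193, 12, 14)
   tri [array([ 515. , -115.1,  100.8]), np.float64(1.5)]
vol top [168.8 226.9] (144, 214, 43, 24)
vol scene [380.9 129.7] (380, 128, 3, 5)
   tri [array([513.9, 322.9, 181.4]), np.float64(13.1)]
tile top [358.1 217.2] [43.5 43.2] 85.91438293457031 [[377, 195], [381, 236], [339, 240], [336, 198]]
tray top [268.7 233.3] [47.8 58.7] 85.91438293457031 [[295, 209], [299, 254], [243, 259], [239, 213]]
tile scene [271.5 232.2] [26.  44.5] 85.60128784179688 [[293, 222], [289, 237], [275, 245], [249, 230], [261, 220]]
tray scene [322.1 190.8] [28.3 48. ] 61.38954162597656 [[349, 190], [322, 207], [295, 191], [324, 174]]
cork/bench hsv [ 15 133 142] [ 14 130  90] [ 17  87 126] pan [ 34  12 149] [ 90   8 190]
(583, 777, 3)
```

View pics/crop1.png

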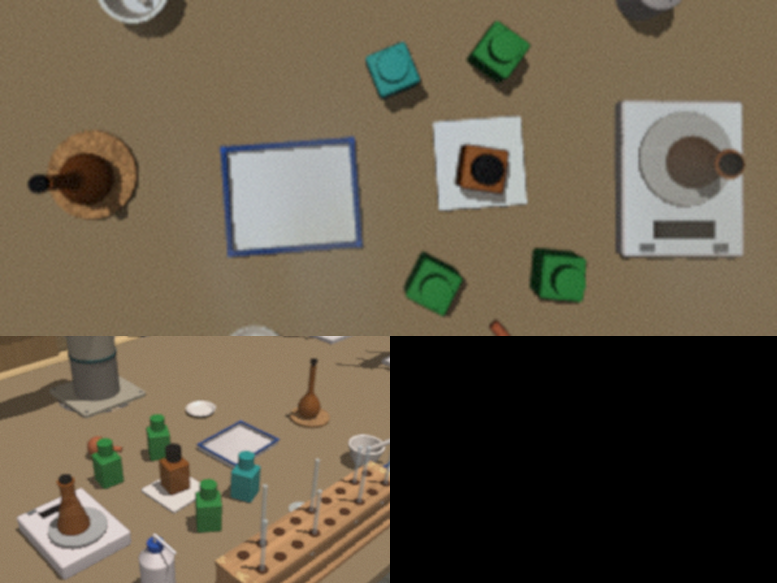

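The crop confirms the choice: amber body with black cap on the white tile at crop (487,170), conical flask on the pan at (690,160), volumetric flask on the cork at (90,175). The stopper and cap heights (161 and 101 mm) agree with the text. Next I sweep the wrist camera over the places.

Run:
```python
from rig import robot
import cv2, numpy as np, pickle
w=[]
for y in (-440,-320,-180,-60,60,200,320,420):
    try:
        robot.move_pose([440,y,360],[1,0,0,0])
    except robot.Unreachable: print("unreach",y);continue
    c=robot.capture("wrist");c["y"]=y;w.append(c)
    if len(w)==1: print(c["fx"],c["cx"],c["cy"],np.round(c["R"],3).tolist(),np.round(-np.array(c["R"]).T@np.array(c["t"]),1))
pickle.dump(w,open("w0.pkl","wb"))
o=np.vstack([np.hstack([cv2.resize(x["image"],(400,250),interpolation=cv2.INTER_AREA) for x in w[i:i+2]]) for i in (0,2)])
o2=np.vstack([np.hstack([cv2.resize(x["image"],(400,250),interpolation=cv2.INTER_AREA) for x in w[i:i+2]]) for i in (4,6)])
cv2.imwrite("pics/w0a.png",o[...,::-1]);cv2.imwrite("pics/w0b.png",o2[...,::-1]);s=robot.get_state();print(s["time_s"],s["joint_positions"].round(2))
```

```text
314.2007713720146 321.828211773744 197.3659301806298 [[-0.002, -1.0, -0.0], [-0.96, 0.002, 0.278], [-0.278, 0.001, -0.96]] [ 519.7 -440.8  538.8]
5.7333 [-0.64  0.45 -0.28  1.4   0.13  1.3  -2.49]
```

View pics/w0a.png

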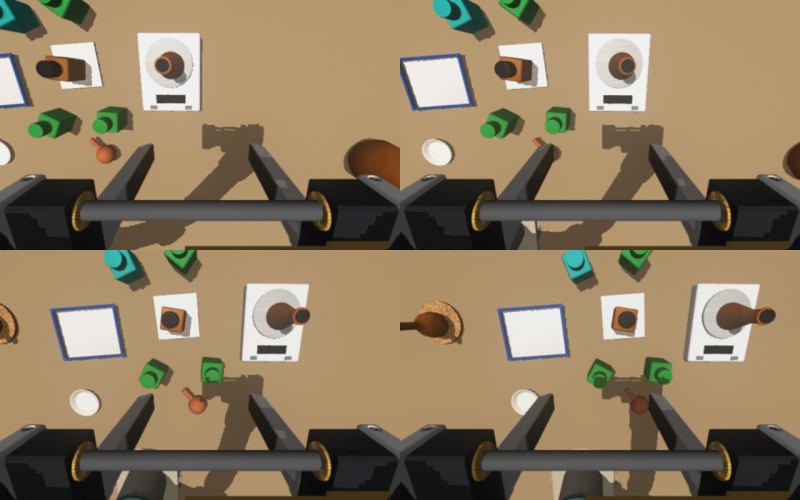

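View pics/w0b.png

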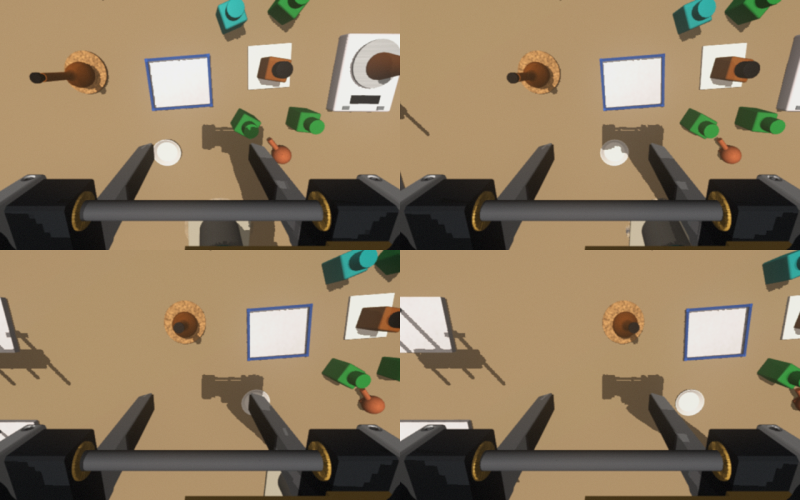

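The panels (0.625 scale) show the conical flask and pan near the middle in the first two, the tile and bottle in the third and fourth, the tray in panels 3–6, and the cork and volumetric flask in panels 5–8. Next I triangulate across wrist positions.

```bash
cat > m.py <<'E'
import pickle,cv2,numpy as np
from h import *
w=pickle.load(open("w0.pkl","rb"))
def full(p): return (p[0]*1.6,p[1]*1.6)
for x in w: x["hsv"]=cv2.cvtColor(x["image"],cv2.COLOR_RGB2HSV)
def dark(i,th): return w[i]["hsv"][...,2]<th
for n,L,th in (("conical stopper",((0,(175,65)),(1,(627-400,65))),70),("cap",((2,(170,319-250)),(3,(624-400,319-250))),60),("vol stopper",((6,(182,328-250)),(7,(626-400,325-250)),(5,(513-400,78))),60)):
    o=[]
    for i,p in L:
        b=blob(dark(i,th),full(p),10);o.append((w[i],cen(b)));print(n,i,cen(b).round(1),cv2.boundingRect(b))
    X,e=tri(o);print("  =>",X.round(1),"err",round(e,1))
def rect(i,p,m):
    b=cv2.convexHull(blob(m,full(p),100));return cv2.minAreaRect(b)
for n,L,side in (("tile",((2,(190,335-250)),(3,(638-400,335-250)),(1,(500-400+5,80))),110),("tray",((2,(87,82)),(3,(132,82)),(4,(180,82)),(5,(233,82))),0)):
    o=[]
    for i,p in L:
        h=w[i]["hsv"];m=(h[...,1]<60)&(h[...,2]>150)
        r=rect(i,p,m);o.append((w[i],r[0]));print(n,i,np.round(r[0],1),np.round(r[1],1),round(r[2],1))
    X,e=tri(o);print("  =>",X.round(1),"err",round(e,1))
for n,L in (("cork",((6,(200,72)),(7,(610-400+3,57)),(5,(548-400,60)))),("pan",((0,(160,50)),(1,(610-400,55)),(2,(262,330-250))))):
    for i,p in L: 
        q=tuple(int(v) for v in full(p));print(n,i,w[i]["hsv"][q[1],q[0]])
q=w[6]["hsv"];print("bench",q[120,200],q[80,400],"balance body",w[0]["hsv"][80,230],w[0]["hsv"][70,310],"shadow",w[6]["hsv"][225//1,0])
E
python3 m.py
```

```text
conical stopper 0 [259.8 101.5] (251, 95, 18, 19)
conical stopper 1 [364.5 102.6] (355, 96, 19, 16)
  => [ 525.1 -369.4  161.2] err 0.1
cap 2 [296.7  22.7] (267, 2, 47, 37)
cap 3 [364.4  24.3] (351, 9, 30, 30)
  => [ 663.5 -137.2  -82.1] err 1.2
vol stopper 6 [298.7 340.2] (0, 232, 640, 168)
vol stopper 7 [373.7 123.5] (365, 117, 17, 16)
vol stopper 5 [180.8 124.1] (172, 117, 18, 15)
  => [490.3 330.7 407.4] err 72.0
tile 2 [282.1 106. ] [71.6 70. ] 85.6
tile 3 [357.6 105.7] [71.2 70. ] 85.9
tile 1 [196.5 105.6] [76.  69.9] 82.1
  => [ 522.6 -118.3   13. ] err 0.7
tray 2 [141.7 132.6] [75.5 95.2] 84.6
tray 3 [214.7 132.5] [74.8 93.4] 84.8
tray 4 [287.3 132. ] [74.3 93.3] 85.5
tray 5 [372.6 131.9] [74.  93.7] 86.2
  => [481.3 115.   13.3] err 0.6
cork 6 [ 15 141 190]
cork 7 [ 15 141 205]
cork 5 [ 16 140 171]
pan 0 [ 18  11 225]
pan 1 [ 23  10 228]
pan 2 [ 16  16 206]
bench [ 18 100 173] [ 17  98 177] balance body [  0   0 241] [120   1 240] shadow [ 18 103 173]
```

```bash
cat > m2.py <<'E'
import pickle
w=pickle.load(open("w0.pkl","rb"))
from h import *
for x in w: x["hsv"]=cv2.cvtColor(x["image"],cv2.COLOR_RGB2HSV)
def win(m,p,r):
    k=np.zeros(m.shape,np.uint8);cv2.circle(k,tuple(int(v) for v in p),r,1,-1);return m&(k>0)
for i,p in ((2,(272,110)),(6,(291,125))): print(i,w[i]["hsv"][p[1],p[0]],[w[i]["hsv"][p[1]+16,p[0]+dx].tolist() for dx in (-8,0,8)])
for n,L,th in (("cap",((2,(274,110)),(3,(358,110)),(1,(180,109))),75),("vol stopper",((6,(291,125)),(7,(373,123)),(5,(181,124))),60)):
    o=[]
    for i,p in L:
        b=cv2.convexHull(blob(win(w[i]["hsv"][...,2]<th,p,26)));c,r=cv2.minEnclosingCircle(b);o.append((w[i],c if i!=1 else cen(b)));print(n,i,np.round(c,1),round(r,1),cen(b).round(1),cv2.boundingRect(b))
    for k in (2,3): X,e=tri(o[:k]);print("  =>",X.round(1),"err",round(e,1))
def ell(i,p,m,r):
    b=cv2.convexHull(blob(win(m,p,r)));return cv2.fitEllipse(b)
for n,L,Z in (("cork",((6,(296,116)),(7,(357,116))),10),("pan",((0,(270,100)),(1,(355,100))),48)):
    o=[]
    for i,p in L:
        h=w[i]["hsv"]
        m=(h[...,1]>122)&(h[...,2]>25) if n=="cork" else ((h[...,1]>=5)|(h[...,2]<200))
        e=ell(i,p,m,48);o.append((w[i],e[0]));print(n,i,[np.round(v,1) for v in e],plane(w[i],e[0],Z).round(1))
    X,e=tri(o);print("  =>",X.round(1),"err",round(e,1))
for i,p in ((2,(282.1,106)),(3,(357.6,105.7))): print("tile z8",plane(w[i],p,8).round(1))
for i,p in ((3,(214.7,132.5)),(4,(287.3,132)),(5,(372.6,131.9))): print("tray z10",plane(w[i],p,10).round(1))
E
python3 m2.py
```

```text
2 [12 36 70] [[12, 165, 164], [12, 165, 147], [13, 168, 170]]
6 [13 75 61] [[15, 137, 195], [15, 142, 178], [15, 151, 108]]
cap 2 [272. 111.] 13.6 [271.9 111.4] (259, 99, 27, 26)
cap 3 [362.3 111.1] 13.4 [362.4 111.4] (349, 99, 27, 26)
cap 1 [169.7 109.5] 16.7 [169.1 110.9] (154, 98, 32, 27)
  => [ 515.8 -115.   105.6] err 0.0
  => [ 515.6 -115.1  102.7] err 0.6Traceback (most recent call last):
  File "m2.py", line 11, in <module>
    b=cv2.convexHull(blob(win(w[i]["hsv"][...,2]<th,p,26)));c,r=cv2.minEnclosingCircle(b);o.append((w[i],c if i!=1 else cen(b)));print(n,i,np.round(c,1),round(r,1),cen(b).round(1),cv2.boundingRect(b))
                     ~~~~^^^^^^^^^^^^^^^^^^^^^^^^^^^^^^^^^
  File "h.py", line 17, in blob
    if near is None: return max(cs,key=cv2.contourArea)
                            ~~~^^^^^^^^^^^^^^^^^^^^^^^^
ValueError: max() iterable argument is empty
```

```bash
sed -i 's/(5,(181,124))),60))/(5,(181,124))),75))/' m2.py; python3 m2.py | tail -n +7
```

```text
=> [ 515.6 -115.1  102.7] err 0.6
vol stopper 6 [288.5 123.5] 11.1 [288.  123.7] (278, 116, 22, 17)
vol stopper 7 [370.2 124. ] 11.2 [371.5 124. ] (359, 116, 23, 18)
vol stopper 5 [180.9 123.9] 9.4 [180.8 124.3] (172, 117, 19, 16)
  => [501.7 359.6 143.6] err 0.3
  => [502.7 360.8 164. ] err 3.3
cork 6 [array([295.4, 115.1]), array([66.7, 69.4]), np.float64(160.1)] [508.7 361.6  10. ]
cork 7 [array([356.8, 115.1]), array([66.4, 69.4]), np.float64(20.9)] [508.7 361.8  10. ]
  => [508.7 361.7   8.9] err 0.0
pan 0 [array([270.6, 100.7]), array([75.2, 81.8]), np.float64(150.7)] [ 527.9 -364.4   48. ]
pan 1 [array([350.4, 101.4]), array([75. , 80.4]), np.float64(9.2)] [ 528.2 -363.1   48. ]
  => [ 528.1 -363.6   43. ] err 0.2
tile z8 [ 522.5 -117.     8. ]
tile z8 [ 523.  -119.3    8. ]
tray z10 [480.7 116.1  10. ]
tray z10 [481.5 115.7  10. ]
tray z10 [481.5 114.2  10. ]
```

The places agree across views: tile (522.7,-118), tray (481,115), cork z≈9, pan z≈43. The bottle cap is at (515.7,-115). I start by moving the bottle to the tray.

```bash
cat > act.py <<'E'
from rig import robot
import numpy as np, pickle, cv2
from h import *
Q=[1,0,0,0]
def pick(x,y,z,zup,strength=25):
    """approach from above at zup, grasp with TCP height z, lift to zup"""
    robot.move_pose([x,y,zup],Q); robot.line_to([x,y,z],rate=90)
    robot.grab(strength); robot.sleep(.2); s=robot.get_state()
    print("grip",round(s["opening"],1),round(s["finger_force"],1))
    robot.line_to([x,y,z+15],rate=40); robot.line_to([x,y,zup],rate=150)
    s=robot.get_state();print("lifted",round(s["opening"],1),s["wrist_force"].round(1),"t",round(s["time_s"],1))
def place(x,y,z,zup):
    """z: TCP height expected at contact; feel down gently, release, retreat"""
    robot.line_to([x,y,zup],rate=200); robot.line_to([x,y,z+10],rate=130)
    hit=robot.line_to([x,y,z-5],rate=15,threshold=3)
    s=robot.get_state();print("hit",hit,"tcp",s["tcp_pos"].round(1),"expected",z,s["wrist_force"].round(1))
    robot.sleep(.2); robot.open_gripper(); robot.sleep(.2)
    robot.line_to([x,y,zup],rate=150); print("t",round(robot.get_state()["time_s"],1))
def shot(name,x,y,z=360):
    robot.move_pose([x,y,z],Q); c=robot.capture("wrist"); pickle.dump(c,open(name+".pkl","wb"))
    cv2.imwrite(f"pics/{name}.png",c["image"][...,::-1]); return c
E
python3 - <<'E'
from act import *
pick(515.7,-115,83,280)
c=robot.capture("wrist");cv2.imwrite("pics/held.png",c["image"][...,::-1])
place(481,115,80,280)
c=shot("tray1",430,115); shot("tile1",440,-60);shot("tile2",440,-180)
E
```

```text
grip 35.4 25.0
lifted 35.5 [ 0.7 -0.3 -1.4] t 13.1
hit True tcp [480.9 114.8  78.8] expected 80 [-0.5 -0.2  4. ]
t 19.7
```

View pics/tray1.png

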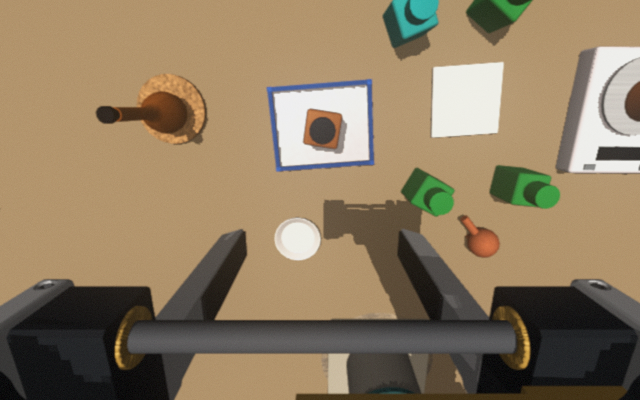

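The bottle stands in the tray at pixel (322,130), released and upright, and the tile is now bare. I measure the tile and move the conical flask onto it.

Run:
```python
from act import *
o=[]
for n,a in (("tile1",(240,85)),("tile2",(190,85))):
    c=pickle.load(open(n+".pkl","rb"));h=cv2.cvtColor(c["image"],cv2.COLOR_RGB2HSV)
    r=cv2.minAreaRect(blob((h[...,1]<60)&(h[...,2]>150),(a[0]*1.6,a[1]*1.6),100));o.append((c,r[0]));print(np.round(r[0],1),np.round(r[1],1),plane(c,r[0],8).round(1))
X,e=tri(o);print(X.round(1),round(e,1)); T=np.mean([plane(*q,8) for q in o],0)
if abs(T[0]-522.7)>6 or abs(T[1]+118)>6: raise SystemExit("tile mismatch")
robot.move_pose([490,-369,300],Q)
pick(525.1,-369.2,117,280)
place(T[0],T[1],77,280)
shot("con1",440,T[1]); shot("pan1",440,-320);shot("pan2",440,-420)
```

```text
[360.  105.3] [71.8 70.8] [ 522.8 -119.5    8. ]
[284.4 105.9] [71.7 70.2] [ 522.7 -117.     8. ]
[ 522.7 -118.3   19.1] 0.1
grip 31.2 25.0
lifted 31.2 [ 0.2  0.4 -1.8] t 27.5
hit True tcp [ 522.6 -118.2   76.6] expected 77 [-0.3 -0.6  1.7]
t 34.2
```

View pics/con1.png

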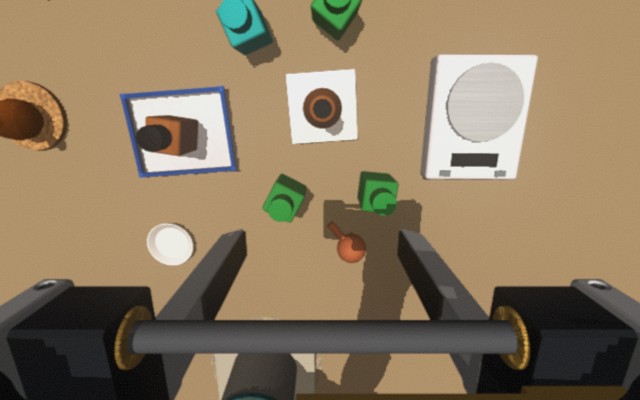

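The conical flask stands on the tile at pixel (322,107) and the pan is bare at (485,102). I measure the pan and the volumetric flask, then move the flask.

Run:
```python
from act import *
o=[]
for n in ("pan1","pan2"):
    c=pickle.load(open(n+".pkl","rb"));h=cv2.cvtColor(c["image"],cv2.COLOR_RGB2HSV)
    p=proj(c,[528,-364,48]);m=((h[...,1]>=5)|(h[...,2]<200)).astype(np.uint8)
    k=np.zeros_like(m);cv2.circle(k,tuple(int(v) for v in p),46,1,-1)
    e=cv2.fitEllipse(cv2.convexHull(blob(m&k)));o.append((c,e[0]));print([np.round(v,1) for v in e],plane(c,e[0],48).round(1))
X,e=tri(o);P=np.mean([plane(*q,48) for q in o],0);print("pan",X.round(1),round(e,1),P.round(1))
if np.hypot(P[0]-528,P[1]+363.7)>6: raise SystemExit
o=[]
for n,x,y in (("vol1",440,330),("vol2",440,395)):
    c=shot(n,x,y);h=cv2.cvtColor(c["image"],cv2.COLOR_RGB2HSV)
    p=proj(c,[506,361,172]);m=((h[...,2]<75)|((h[...,2]<90)&(h[...,1]<80))).astype(np.uint8)
    k=np.zeros_like(m);cv2.circle(k,tuple(int(v) for v in p),18,1,-1)
    b=cv2.convexHull(blob(m&k));o.append((c,cen(b)));print(p.round(1),cen(b).round(1),cv2.boundingRect(b),plane(c,cen(b),172).round(1))
X,e=tri(o);print("vol",X.round(1),round(e,1))
np.save("pan.npy",P)
cv2.imwrite("pics/volc.png",np.hstack([cv2.resize(q[0]["image"][60:180,230:430],None,fx=2,fy=2) for q in o])[...,::-1])
```

```text
[array([352.8, 102.2]), array([75.8, 80.6]), np.float64(10.7)] [ 528.1 -363.2   48. ]
[array([285.5, 102.3]), array([75., 81.]), np.float64(157.8)] [ 528.  -363.9   48. ]
pan [ 528.1 -363.5   44.6] 0.0 [ 528.1 -363.5   48. ]
[294.  121.2] [296.7 123.8] (287, 116, 21, 17) [503.1 358.  172. ]
[352.9 120.2] [353.9 123.3] (344, 115, 20, 18) [502.6 359.8 172. ]
vol [502.3 358.8 161.8] 0.3
```

View pics/volc.png

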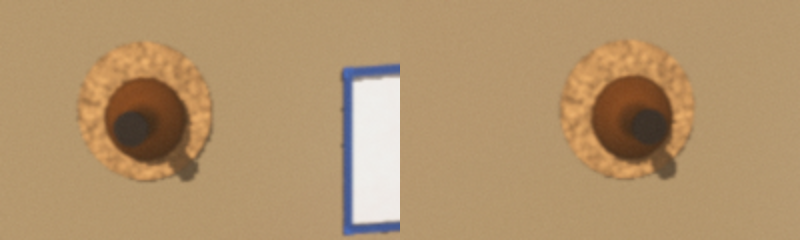

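The crops show the volumetric flask upright on the cork, stopper at (131,129) left and (650,125) right, which is a point near (502.5,359). Next it goes to the pan, then the bottle to the cork.

Run:
```python
from act import *
P=np.load("pan.npy")
pick(502.6,359,111,310)
robot.move_pose([528,-300,310],Q)
place(P[0],P[1],149,310)
a=shot("volp1",440,-330);b=shot("volp2",440,-400)
cv2.imwrite("pics/volp.png",np.hstack([cv2.resize(q["image"][40:200,200:450],None,fx=1.5,fy=1.5) for q in (a,b)])[...,::-1])
shot("cork1",440,320);shot("cork2",440,400)
o=[]
for n in ("cork1","cork2"):
    c=pickle.load(open(n+".pkl","rb"));h=cv2.cvtColor(c["image"],cv2.COLOR_RGB2HSV)
    p=proj(c,[508,361,10]);m=(h[...,1]>122).astype(np.uint8)
    k=np.zeros_like(m);cv2.circle(k,tuple(int(v) for v in p),48,1,-1)
    e=cv2.fitEllipse(cv2.convexHull(blob(m&k)));o.append((c,e[0]));print([np.round(v,1) for v in e],plane(c,e[0],10).round(1))
X,e=tri(o);print("cork",X.round(1));np.save("cork.npy",np.mean([plane(*q,10) for q in o],0))
o=[]
for n,y in (("b1",80),("b2",150)):
    c=shot(n,440,y);h=cv2.cvtColor(c["image"],cv2.COLOR_RGB2HSV)
    p=proj(c,[481,115,110]);m=(h[...,2]<75).astype(np.uint8)
    k=np.zeros_like(m);cv2.circle(k,tuple(int(v) for v in p),26,1,-1)
    q,_=cv2.minEnclosingCircle(blob(m&k));o.append((c,q))
X,e=tri(o);print("cap",X.round(1),round(e,1),robot.get_state()["time_s"]);np.save("cap.npy",X)
```

```text
grip 18.8 25.0
lifted 18.8 [ 0.3 -0.2 -0.9] t 45.4
hit True tcp [ 528.  -363.4  148.9] expected 149 [ 0.3 -0.4  5. ]
t 53.0
[array([295.9, 115.1]), array([66.8, 69.4]), np.float64(155.3)] [508.7 361.5  10. ]
[array([346.1, 114.2]), array([66.6, 69.3]), np.float64(13.3)] [508.9 361.5  10. ]
cork [508.8 361.5  10.5]
cap [480.6 115.2  99.5] 0.1 58.775
```

View pics/volp.png

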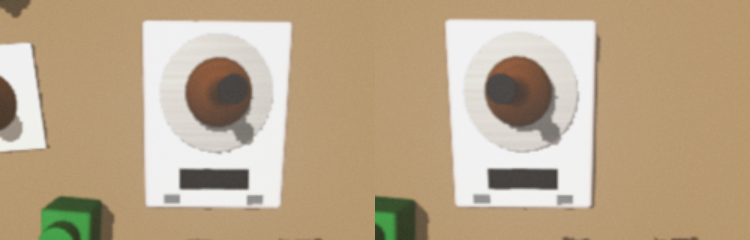

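The volumetric flask stands upright on the pan, near the middle in both views. Now the bottle goes onto the cork.

Run:
```python
from act import *
K=np.load("cork.npy");C=np.load("cap.npy")
pick(C[0],C[1],80,280)
place(K[0],K[1],85,280)
def top(name,ref,col,views,r,full=False):
    o=[]
    for x,y in views:
        c=shot(name+str(int(y)),x,y);h=cv2.cvtColor(c["image"],cv2.COLOR_RGB2HSV)
        p=proj(c,ref);m=col(h).astype(np.uint8);k=np.zeros_like(m);cv2.circle(k,tuple(int(v) for v in p),r,1,-1)
        q,_=cv2.minEnclosingCircle(blob(m&k));o.append((c,q))
    X,e=tri(o);print(name,X.round(1),round(e,1),[plane(*q,ref[2]).round(1)[:2].tolist() for q in o])
dk=lambda h:h[...,2]<75
top("fb",[K[0],K[1],110],dk,((440,330),(440,400)),26)
top("fc",[522.7,-118,122],dk,((440,-90),(440,-150)),16)
top("fv",[528,-363.5,211],dk,((440,-330),(440,-400)),19)
c=robot.capture("scene");d=robot.capture("top")
cv2.imwrite("pics/end.png",np.vstack([c["image"][90:380,60:560],d["image"][90:330,100:600]])[...,::-1])
s=robot.get_state();print(s["time_s"],s["tcp_pos"].round())
```

```text
grip 35.6 25.0
lifted 35.9 [ 0.2 -0.3 -2.3] t 64.7
hit True tcp [508.7 361.2  85.9] expected 85 [-0.3 -0.4  4.6]
t 71.1
fb [508.8 361.4 110.5] 0.0 [[508.7, 361.4], [508.8, 361.3]]
fc [ 519.9 -117.8  124. ] 0.2 [[519.7, -117.9], [520.1, -117.6]]Traceback (most recent call last):
  File "<stdin>", line 15, in <module>
  File "<stdin>", line 10, in top
  File "h.py", line 17, in blob
    if near is None: return max(cs,key=cv2.contourArea)
                            ~~~^^^^^^^^^^^^^^^^^^^^^^^^
ValueError: max() iterable argument is empty
```

Run:
```python
from act import *
o=[]
for y in (-330,-400):
    c=shot("fw%d"%-y,440,y);h=cv2.cvtColor(c["image"],cv2.COLOR_RGB2HSV)
    p=proj(c,[528,-363.5,211]);m=((h[...,2]<105)&(h[...,1]<110)).astype(np.uint8);k=np.zeros_like(m);cv2.circle(k,tuple(int(v) for v in p),19,1,-1)
    b=blob(m&k);q,r=cv2.minEnclosingCircle(b);print(p.round(1),np.round(q,1),round(r,1));o.append((c,q))
X,e=tri(o);print("vol",X.round(1),round(e,1))
c=robot.capture("scene");d=robot.capture("top")
cv2.imwrite("pics/end.png",np.vstack([c["image"][90:380,60:560],d["image"][90:330,100:600]])[...,::-1])
s=robot.get_state();print(s["time_s"],s["tcp_pos"].round(),s["opening"])
```

```text
[359.2 100.9] [356.9 104.5] 14.9
[283.1  98.4] [285.7 101.9] 15.4
vol [ 524.9 -363.6  189.3] 0.1
76.5583 [ 440. -399.  360.] 93.75340903614033
```

View pics/end.png

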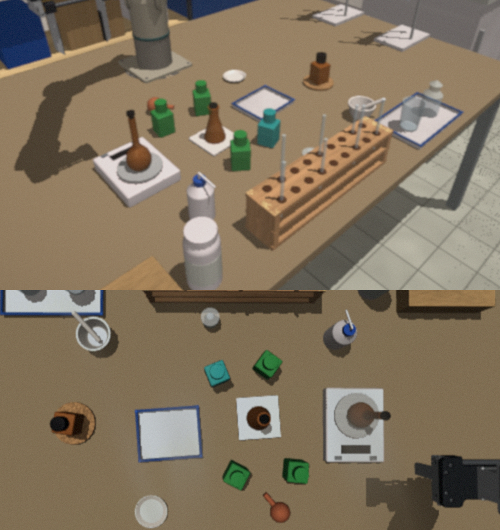

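All three vessels stand upright on their places. The volumetric flask is within about 4 mm of the pan's middle, the conical flask within about 3 mm of the tile's, and the bottle within 1 mm of the cork's. The bystanders are where they started, so I hand the job in.

```bash
python3 -c "
from rig import robot
print(robot.sign_off())"
```

```text
the job is handed in; nothing more can be done
None
```

I handed the job in at about 77 s: my last pictures show the conical flask on the tile, the square bottle on the cork mat (parked in the tray on the way) and the volumetric flask on the balance pan, each upright, released and within about 4 mm of the middle; the hand-in gave no verdict.

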